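Kit the parts of a lockable post foot

TASK

Collect the parts for one post foot from the welding bench into the kit tray: the ground plate (the one with the key) key up into the wide nest, the foot plate on top of it with its notch over the key so that it sits flat, the pipe sleeve upright in the round nest, and the lug with the round drilled end in the narrow nest, either way round, each lying flat on the floor of its recess. Set the parts down, do not drop them, and leave the plain blank plate, the solid round slug and the square-ended offcut where they are.

Things in the scene. Friction and masses are not known exactly. Their poses are not given: they have to be found in the camera images.
- nest_wide: Black plastic nest 112 (x) x 92 (y) x 6 mm, fixed in the low aluminium kit tray (316 x 128 mm, rim 8 mm above the table); three nests in any order, 98 mm apart along y. Wide rectangular recess 96 (x) x 72 (y) mm with a grey floor: for the two plates. Origin: centre of its underside, 2 mm above the table; recess floor at z = 2 mm, top at z = 6 mm. z up.
- nest_round: Black plastic nest 112 (x) x 92 (y) x 6 mm, fixed in the low aluminium kit tray (316 x 128 mm, rim 8 mm above the table); three nests in any order, 98 mm apart along y. Round recess of 66 mm diameter with a grey floor: for the sleeve. Origin: centre of its underside, 2 mm above the table; recess floor at z = 2 mm, top at z = 6 mm. z up.
- nest_narrow: Black plastic nest 112 (x) x 92 (y) x 6 mm, fixed in the low aluminium kit tray (316 x 128 mm, rim 8 mm above the table); three nests in any order, 98 mm apart along y. Narrow rectangular recess 88 (x) x 52 (y) mm with a grey floor: for the lug. Origin: centre of its underside, 2 mm above the table; recess floor at z = 2 mm, top at z = 6 mm. z up.
- ground_plate: Ground plate: steel, 80 (x) x 56 (y) x 15 mm, 0.54 kg. A key (bar 18 (x) x 12 (y) x 10 mm high) is welded on top near one short end, centred at x = +27 mm; two dark bolt holes near the other end. Starts flat on the table, key up. Origin: centre of the underside of the outline, z up.
- foot_plate: Foot plate: steel 80 (x) x 56 (y) x 15 mm, 0.47 kg, mass centre at x = -4 mm. A notch 20 mm wide in one short end (open at x = +40, closed at x = +13 mm); two dark bolt holes near the other end. Starts flat. Seated on the ground plate the outlines match, origin 15 mm above its origin; 4 mm play each side of the key. Origin: centre of the underside of the outline, z up.
- sleeve: Sleeve: short steel pipe standing upright, 50 mm outside diameter, 40 mm bore open right through, 40 mm high, 0.22 kg. Origin: centre of the lower end, z up along the bore.
- lug: Lug: flat steel 72 (x) x 36 (y) x 15 mm, 0.24 kg; one end square, the other (+x) fully rounded with an 18 mm hole through it. Starts flat on the table. Origin: centre of the underside of the outline, z up.
- blank_plate: Look-alike, not part of the kit: plain steel plate 80 (x) x 56 (y) x 15 mm without key, notch or holes, flat on the table. Origin: centre of the underside of the outline, z up.
- round_slug: Look-alike, not part of the kit: solid steel round, 50 mm diameter, 40 mm high, no bore, standing on the table. Origin: centre of the lower end, z up.
- flat_offcut: Look-alike, not part of the kit: plain flat-bar offcut 72 (x) x 36 (y) x 15 mm, both ends square, no hole, flat on the table. Origin: centre of the underside of the outline, z up.
Things that resemble listed ones, but are neither listed nor needed, are in the scene too. What is shaped like the lug but pink is not meant.

How it is judged:
By the outcome, as a careful person would: the job done as asked, in the order asked, and still so for the second after the job is handed in, with the robot touching nothing.
It also fails if it takes over 112 s, if anything falls off the work surface, if the arm or the gripper's body presses on something with over 40 N, if the wrist force passes 120 N, or if a joint passes its speed limit or range.

ROBOT

A 7-joint arm with a two-finger parallel gripper is mounted at the origin on the work surface. World frame = base frame: x ahead of the robot, y to its left, z up, the work surface at z = 0. Lengths are in m, angles in rad, forces in N, time in s.
With the tool pointing down it reaches from about 0.35 to 0.9 m from the base axis. Payload 7.2 kg.
Tool frame: the origin (TCP) lies at the very end of the fingers, on their centre line; the grasp point (between the pads) lies 19 mm behind it (grasp_offset is the distance from the TCP to the grasp point, in m); z points along the fingers, x is the direction in which the jaws open and shut, and the axes are right-handed (so a half turn about z gives the same grasp; the last joint's range is limited). The gripper opens to 85 mm and grips with 20 to 120 N. Pads are 22 mm wide; open, the fingers measure 114 mm over their backs; the gripper's body (76 mm by 85 mm) begins 54 mm behind the grasp point. The pads swing forward as they close: fully open they stand 13 mm farther back than shut.
Start: joints at [1.055, 0.411, -0.013, 1.596, 0.006, 1.134, -0.082], TCP at [0.271, -0.563, 0.21] pointing down, gripper open.
Joint ranges: [-2.95, 2.95], [-0.29, 1.99], [-1.47, 1.44], [0.14, 2.54], [-1.03, 4.17], [0.13, 1.85], [-2.86, 2.86]. Speed limits (rad/s): [2.39, 2.39, 3.01, 3.01, 3.14, 3.14, 3.14].

INTERFACE

Orientations are given as a rotation vector (axis times angle).
In Python, from bench import * gives the robot as it stands. The module is installed in compiled form; this text tells all that it offers.
- The arm moves only by the tool drive_tool, never from a script. Its argument "commands" is a list that holds one entry, the list of rows, each a list of 5 numbers: the shift along the tool's x, y, z in cm, then the turn about the tool's z in rad, then the closure, from -1 (fully open) to 1 (shut). In form: [[[x, y, z, spin, grip], ...]]. A call has exactly 10 rows; each row is the pose to reach, as a shift and turn from the pose measured when the call began, along the tool's axes at that moment; what a row does not reach only later rows make up. A row lasts 1/12 s, in which the tool goes at most 41.7 mm and 7.16 degrees, less where a joint would pass 70% of its speed; a pose out of reach is approached as far as the arm can. A call with a gripper value outside its range is refused whole. The fingers move at their own pace and stop on an object; the grip force is fixed at half the most. Time passes only in rows, so rows that repeat a pose let the fingers close, or fill a call up. It gives the time, the measured TCP pose, the force and the opening at its end, in the units of the state.
- observe(): the state, without advancing time (a new reading comes with each control period).
- get_image(name): name is "scene" or "top" or "wrist"; returns a dict with "image" (420x560x3 uint8, blue, green, red), "depth" (420x560 float32, m along the optical axis (not along the pixel's ray), 0 where there is no reading), "camera_matrix" (3x3 intrinsics, pixels), "extrinsics" (4x4, takes a point from world to camera coordinates). Camera axes: x right, y up, looking along -z (the intrinsics and any distortion apply to the point x, -y, -z); pixel columns grow to the right and rows downward; lengths in m; the calibration is good to about 2 mm. A picture is of the moment at which its call begins.
- job_done(): hands the job in, once; it reports no verdict.
The state is a dict: "time_s": time; "q": joint angles; "qvel": joint speeds; "tau": joint torques, N m; "eef_pos": TCP position; "ee_rot": TCP orientation; "wrist_force": force on the tool from outside, world axes, zero at the start; "moment": the same for the moment, N m; "finger_gap": opening from 0.0 (shut) to 1.0 (fully open).
Only numpy, scipy, OpenCV 4.12 (cv2) and the standard library are available. Lean on these libraries where they do the work, as an engineer would, in place of code of your own. Each camera call takes 0.05 s, during which the arm holds its last target. There are 200 camera calls.

## Working session

There is one attempt and no reset: what is moved stays moved. The work goes in short steps, Python scripts to look and compute and a tool call to move; the robot and the scene stay as the last step left them, time stands still between calls to the robot, and variables do not carry over. Pictures are saved under pics/ and viewed, about 12 in all and at most 16, crops included, and the job is handed in when it is done.

Besides the shell and the picture viewer there is one more tool, called after ">>>" by a JSON object that holds its "method" and its "body", one argument or row to a line. drive_tool: Moves the arm, as the interface text tells. Its arguments: {"type":"object","properties":{"commands":{"type":"array"}},"required":["commands"]}

```bash
mkdir -p pics; cat > h.py <<'E'
from bench import *
import numpy as np, cv2
from scipy.spatial.transform import Rotation as R
def world(d):
    K,E,z=d["camera_matrix"],d["extrinsics"],d["depth"]
    v,u=np.mgrid[:z.shape[0],:z.shape[1]]
    p=np.stack([(u-K[0,2])/K[0,0]*z,-(v-K[1,2])/K[1,1]*z,-z,np.ones_like(z)],-1)
    return (p@np.linalg.inv(E).T)[...,:3]
def st():
    s=observe(); print(s["time_s"],np.round(s["eef_pos"],4),np.round(s["ee_rot"],3),np.round(s["wrist_force"],1),round(float(s["finger_gap"]),3)); 
    print("q",np.round(s["q"],3)); M=R.from_rotvec(s["ee_rot"]).as_matrix(); print("tool axes",np.round(M.T,3).tolist()); return s,M
E
python3 - <<'E'
from h import *
st()
for n in ("top","scene"):
    d=get_image(n); cv2.imwrite(f"pics/{n}0.png",d["image"]); np.savez(f"{n}0.npz",**d); print(n,np.round(d["extrinsics"],3).tolist(),d["camera_matrix"].tolist())
E
```

```text
0.0 [ 0.2704 -0.5629  0.209 ] [-2.659e+00  1.672e+00  2.000e-03] [ 0.8 -0.2  1.2] 1.001
q [ 1.055  0.412 -0.013  1.597  0.006  1.134 -0.082]
tool axes [[0.433, -0.901, -0.002], [-0.901, -0.433, 0.0], [-0.001, 0.001, -1.0]]
top [[-0.006, -1.0, 0.011, 0.011], [0.999, -0.006, 0.042, -0.561], [-0.042, 0.012, 0.999, -1.156], [0.0, 0.0, 0.0, 1.0]] [[444.3610613877012, 0.0, 280.8736826029083], [0.0, 444.3610613877012, 207.6892453817854], [0.0, 0.0, 1.0]]
scene [[-0.653, 0.757, 0.001, 0.367], [-0.635, -0.548, 0.544, 0.35], [0.412, 0.354, 0.839, -1.22], [0.0, 0.0, 0.0, 1.0]] [[462.71812493333107, 0.0, 281.4499319883447], [0.0, 462.71812493333107, 201.82633816761188], [0.0, 0.0, 1.0]]
```

View pics/top0.png

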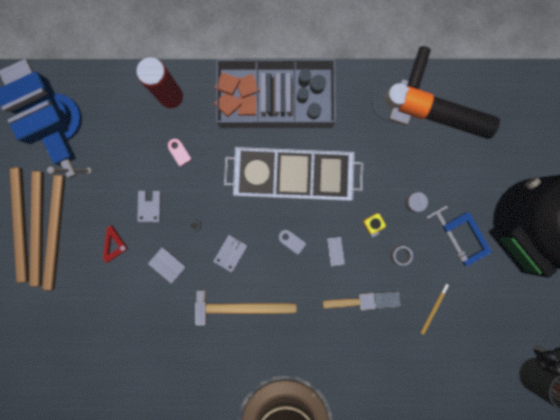

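View pics/scene0.png

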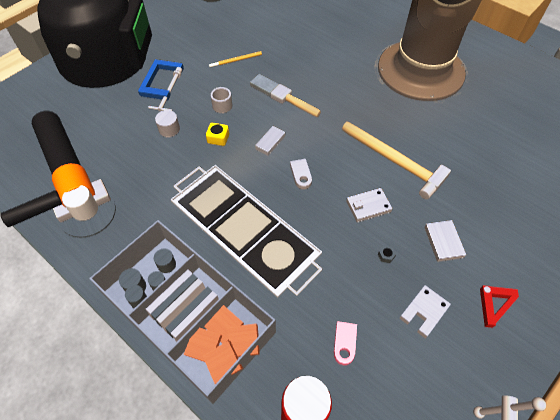

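Top view: ground plate (230,253), foot plate (148,207), blank (166,265), lug (291,242), offcut (335,251), sleeve (403,256), slug (418,202); nests: round (257,173), wide (294,173), narrow (331,174). The scene view agrees (key and notch are visible there).

```bash
python3 - <<'E'
from h import *
d=dict(np.load("top0.npz")); W=world(d)
K,E=d["camera_matrix"],d["extrinsics"]
print("table z",[np.round(W[v,u],3).tolist() for v,u in((220,260),(285,350),(120,150),(330,450))])
def meas(name,u,v,r,lo,hi):
    z=W[...,2]; m=((z>lo)&(z<hi)).astype(np.uint8); b=np.zeros_like(m); b[v-r:v+r,u-r:u+r]=m[v-r:v+r,u-r:u+r]
    n,l,s,c=cv2.connectedComponentsWithStats(b); k=1+np.argmax(s[1:,4]); P=W[l==k]
    (x,y),(a,bb),t=cv2.minAreaRect((P[:,:2]*1000).astype(np.float32)); 
    print(name,"ctr",round(x,1),round(y,1),"size",round(a,1),round(bb,1),"ang of a",round(t,1),"z med",np.round(np.median(P[:,2])*1000,1),"max",np.round(P[:,2].max()*1000,1),"cm",np.round(P[:,:2].mean(0)*1000,1))
for n,u,v,r in(("ground",230,253,24),("foot",148,207,24),("blank",166,265,24),("lug",291,242,20),("offcut",335,251,20),("sleeve",403,256,16),("slug",418,202,16)): meas(n,u,v,r,.008,.06)
# tray light floors
g=d["image"].astype(int).sum(2)
for n,u,v in(("round",257,173),("wide",294,173),("narrow",331,174)):
    b=np.zeros(g.shape,np.uint8); b[v-28:v+28,u-19:u+19]=(g[v-28:v+28,u-19:u+19]>300)
    nn,l,s,c=cv2.connectedComponentsWithStats(b); k=l[v,u]; P=W[l==k]
    (x,y),(a,bb),t=cv2.minAreaRect((P[:,:2]*1000).astype(np.float32)); print(n,round(x,1),round(y,1),round(a,1),round(bb,1),round(t,1),np.round(np.median(P[:,2])*1000,1))
s=get_image("wrist"); cv2.imwrite("pics/wrist0.png",s["image"]); 
T=np.linalg.inv(s["extrinsics"]); o=observe(); M=R.from_rotvec(o["ee_rot"]).as_matrix()
print("cam in tool",np.round(M.T@(T[:3,3]-o["eef_pos"]),4), np.round(M.T@T[:3,:3],3).tolist(), s["camera_matrix"][0,0])
E
```

```text
table z [[0.529, 0.063, 0.0], [0.356, -0.175, -0.004], [0.797, 0.355, 0.0], [0.236, -0.436, 0.0]]
ground ctr 443.4 142.0 size 56.0 80.3 ang of a 59.6 z med 15.4 max 29.7 cm [443.4 141.7]
foot ctr 567.4 354.8 size 58.2 79.0 ang of a 89.2 z med 15.0 max 21.7 cm [564.2 353.6]
blank ctr 414.1 306.9 size 80.2 56.9 ang of a 49.8 z med 15.1 max 22.6 cm [414.1 306.4]
lug ctr 475.0 -17.1 size 71.0 35.9 ang of a 53.5 z med 15.0 max 22.0 cm [472.7 -20. ]
offcut ctr 447.0 -133.8 size 71.9 36.9 ang of a 7.3 z med 15.1 max 22.1 cm [ 447.1 -133.5]
sleeve ctr 436.3 -301.1 size 47.0 47.9 ang of a 3.4 z med 36.6 max 45.0 cm [ 436.2 -301.3]
slug ctr 573.6 -343.0 size 48.8 48.6 ang of a 68.5 z med 39.5 max 46.4 cm [ 573.1 -340.4]
round 599.1 64.8 183.5 68.2 6.4 4.9
wide 605.7 -23.6 76.6 193.2 86.4 4.8
narrow 588.3 -83.8 86.9 244.1 55.8 5.0
cam in tool [-0.0006 -0.0733 -0.1645] [[1.0, 0.0, -0.001], [0.0, -0.958, -0.286], [-0.001, 0.286, -0.958]] 299.07920229434995
```

View pics/wrist0.png

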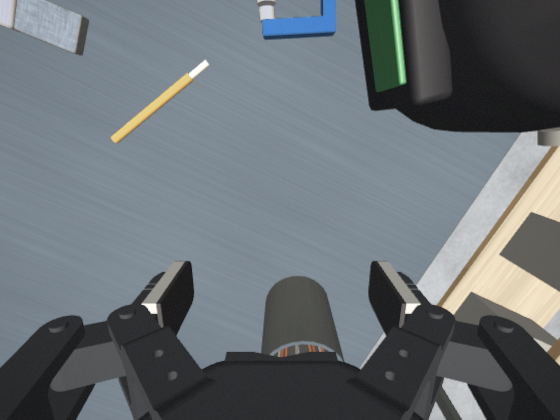

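Wrist camera sits on tool −y and sees the fingers at rows 260–320. Next I refine the tray measurement, confirm the key direction and work out the first move.

```bash
cat >> h.py <<'E'
def go(x,y,z,psi):
    "shift (cm) in tool axes and spin to reach TCP x,y,z with jaw axis at yaw psi deg, from now"
    s,M=st(); d=M.T@(np.array([x,y,z])-s["eef_pos"]); cur=np.degrees(np.arctan2(M[1,0],M[0,0])); k=(psi-cur+180)%360-180
    print("yaw now",round(cur,2),"SHIFT cm",np.round(d*100,2),"spin",round(-np.radians(k),3))
E
python3 - <<'E'
from h import *
d=dict(np.load("top0.npz")); W=world(d); z=W[...,2]
P=W[240:268,215:247].reshape(-1,3); k=P[(P[:,2]>.021)]; print("key pts",len(k),np.round(np.median(k,0)*1000,1))
g=cv2.cvtColor(d["image"],cv2.COLOR_BGR2GRAY)
for n,u,v in(("round",257,173),("wide",294,173),("narrow",331,174)):
    c=cv2.GaussianBlur(g,(3,3),0)[v-21:v+22,u-16:u+17]; t,b=cv2.threshold(c,0,255,cv2.THRESH_BINARY+cv2.THRESH_OTSU)
    nn,l,s,cc=cv2.connectedComponentsWithStats(b); k=l[21,16]; Q=W[v-21:v+22,u-16:u+17][l==k]
    (x,y),(a,bb),t=cv2.minAreaRect((Q[:,:2]*1000).astype(np.float32)); print(n,np.round([x,y,a,bb,t],1),np.round(np.median(Q,0)*1000,1),np.round(Q.mean(0)*1000,1))
go(.443,.142,.15,59.6)
E
```

```text
key pts 38 [467.  128.8  25.4]
round [598.   63.7 182.2  63.2   7.3] [656.2  70.1   4.6] [656.1  70.9   9.6]
wide [604.1 -22.4  71.  191.2  85.4] [650.7 -25.7   4.5] [651.  -25.8  12.1]
narrow [586.9 -82.3  83.6 240.9  55.3] [ 647.4 -124.     4.9] [ 646.4 -123.3   13.9]
0.15 [ 0.2704 -0.563   0.2091] [-2.659e+00  1.672e+00  2.000e-03] [-0.   0.4  0. ] 1.001
q [ 1.055  0.412 -0.013  1.597  0.006  1.134 -0.082]
tool axes [[0.433, -0.901, -0.001], [-0.901, -0.433, 0.0], [-0.001, 0.001, -1.0]]
yaw now -64.34 SHIFT cm [-56.07 -46.09   5.98] spin -2.163
```

>>> {"method": "drive_tool", "body": {
  "commands": [
    [[-5.6, -4.6, 0, -0.12, -1], [-8.4, -6.9, 0, -0.24, -1], [-11.2, -9.2, 0, -0.36, -1], [-14, -11.5, 0, -0.48, -1], [-16.8, -13.8, 0, -0.6, -1], [-19.6, -16.1, 0, -0.72, -1], [-22.4, -18.4, 0, -0.84, -1], [-25.2, -20.7, 0, -0.96, -1], [-28, -23, 0, -1.08, -1], [-30.8, -25.3, 0, -1.2, -1]]
  ]
}}

```text
time_s: 0.98
eef_pos: [0.365, -0.1741, 0.2096]
ee_rot: [-3.138, -0.13, 0.001]
wrist_force: [0.3, 0.1, 0.3]
finger_gap: 0.998
```

```bash
python3 -c "
from h import *
go(.4435,.142,.13,59.6)"
```

```text
0.9833 [ 0.365  -0.1741  0.2096] [-3.138e+00 -1.300e-01  1.000e-03] [0.3 0.1 0.3] 0.998
q [ 0.747  0.055 -0.433  2.067  0.027  1.026  0.384]
tool axes [[0.997, 0.083, -0.0], [0.083, -0.997, -0.001], [-0.001, 0.001, -1.0]]
yaw now 4.75 SHIFT cm [ 10.45 -30.85   7.97] spin -0.957
```

>>> {"method": "drive_tool", "body": {
  "commands": [
    [[1.2, -3.5, 0.9, -0.1, -1], [2.4, -7, 1.8, -0.2, -1], [3.6, -10.5, 2.7, -0.3, -1], [4.8, -14, 3.6, -0.42, -1], [6, -17.5, 4.5, -0.54, -1], [7.2, -21, 5.4, -0.66, -1], [8.4, -24.5, 6.3, -0.78, -1], [9.6, -28, 7.2, -0.9, -1], [10.45, -30.85, 8, -0.957, -1], [10.45, -30.85, 8, -0.957, -1]]
  ]
}}

```text
time_s: 1.82
eef_pos: [0.4433, 0.1484, 0.1288]
ee_rot: [-2.714, -1.572, -0.002]
wrist_force: [0.2, -0.0, 0.1]
finger_gap: 1.001
```

```bash
cat >> h.py <<'E'
def wrist(name,lo,hi,guess,rad=.07):
    d=get_image("wrist"); cv2.imwrite(f"pics/{name}.png",d["image"]); np.savez(f"{name}.npz",**d); W=world(d)
    z=W[...,2]; near=np.hypot(W[...,0]-guess[0],W[...,1]-guess[1])<rad
    m=((z>lo)&(z<hi)&near&(d["depth"]>0)).astype(np.uint8); m=cv2.morphologyEx(m,cv2.MORPH_OPEN,np.ones((3,3)))
    n,l,s,c=cv2.connectedComponentsWithStats(m); k=1+np.argmax(s[1:,4]); P=W[l==k]
    (x,y),(a,b),t=cv2.minAreaRect((P[:,:2]*1000).astype(np.float32))
    print(name,"ctr",np.round([x,y],1),"size",np.round([a,b],1),"ang of first",round(t,1),"zmed",np.round(np.median(P[:,2])*1000,1),"mean",np.round(P.mean(0)*1000,1)); return d,W
E
python3 -c "
from h import *
d,W=wrist('w1',.011,.019,(.4435,.142),.055)
go(.4435,.142,.004,59.6)"
```

```text
w1 ctr [442.2 141.5] size [56.  79.7] ang of first 59.6 zmed 15.7 mean [439.2 143.1  15.6]
1.8667 [0.4429 0.1454 0.1289] [-2.719e+00 -1.567e+00  1.000e-03] [-0.2 -0.5 -0.5] 0.998
q [ 0.226  0.336 -0.768  2.021  0.293  0.896  0.346]
tool axes [[0.501, 0.865, 0.001], [0.865, -0.501, -0.003], [-0.002, 0.003, -1.0]]
yaw now 59.91 SHIFT cm [-0.27  0.26 12.49] spin 0.005
```

View pics/w1.png

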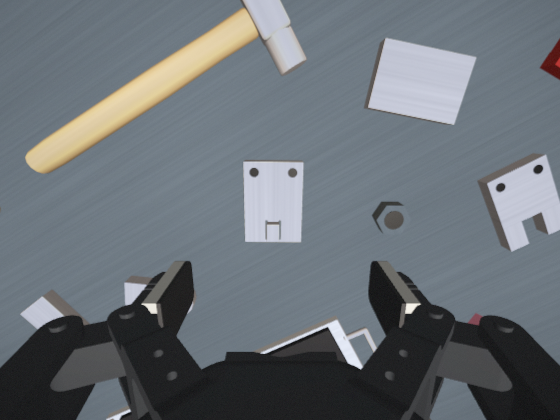

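The wrist view shows the ground plate at (273,202), its key at (272,230) and holes at (254,172)/(292,173), between the fingers. I check how high the fingertips are relative to the TCP.

```bash
python3 -c "
from h import *
d=dict(np.load('w1.npz')); W=world(d)
s=observe(); M=R.from_rotvec(s['ee_rot']).as_matrix()
for a in ((260,330,130,195),(260,330,365,430)):
    P=(W[a[0]:a[1],a[2]:a[3]]-s['eef_pos']).reshape(-1,3)@M; P=P[(d['depth'][a[0]:a[1],a[2]:a[3]].ravel()>0)&(P[:,2]<.05)]
    print(np.round(np.percentile(P,[2,50,98],axis=0)*1000,1).tolist())
go(.4425,.1415,.006,59.6)"
```

```text
[[-52.1, -14.1, -87.1], [-39.8, -9.5, -61.8], [-35.8, 8.2, -37.7]]
[[42.3, -14.1, -87.3], [46.4, -9.6, -61.6], [58.7, 7.9, -37.7]]
1.8667 [0.4429 0.1454 0.1289] [-2.719e+00 -1.567e+00  1.000e-03] [-0.2 -0.5 -0.5] 0.998
q [ 0.226  0.336 -0.768  2.021  0.293  0.896  0.346]
tool axes [[0.501, 0.865, 0.001], [0.865, -0.501, -0.003], [-0.002, 0.003, -1.0]]
yaw now 59.91 SHIFT cm [-0.37  0.2  12.29] spin 0.005
```

```bash
python3 -c "
from h import *
d=get_image('scene'); W=world(d)
s=observe(); M=R.from_rotvec(s['ee_rot']).as_matrix(); 
P=((W-s['eef_pos']).reshape(-1,3)@M)*1000; ok=(d['depth'].ravel()>0)&(abs(P[:,0])<75)&(abs(P[:,1])<30)&(P[:,2]<90)
P=P[ok]
for lo in range(-100,80,10):
    q=P[(P[:,2]>=lo)&(P[:,2]<lo+10)]; print(lo,len(q),np.round(np.percentile(q,[5,95],axis=0)[:,:2],0).tolist() if len(q) else '')
cv2.imwrite('pics/s1.png',cv2.resize(d['image'][60:260,230:480],None,fx=3,fy=3))"
```

```text
-100 184 [[-65.0, -9.0], [73.0, 16.0]]
-90 147 [[-65.0, -7.0], [74.0, 12.0]]
-80 50 [[-59.0, -3.0], [59.0, 12.0]]
-70 69 [[-44.0, -6.0], [58.0, 11.0]]
-60 82 [[-43.0, -9.0], [59.0, 10.0]]
-50 85 [[-43.0, -8.0], [58.0, 10.0]]
-40 30 [[-43.0, -10.0], [52.0, 10.0]]
-30 0 
-20 0 
-10 0 
0 0 
10 0 
20 0 
30 0 
40 0 
50 0 
60 0 
70 0
```

View pics/s1.png

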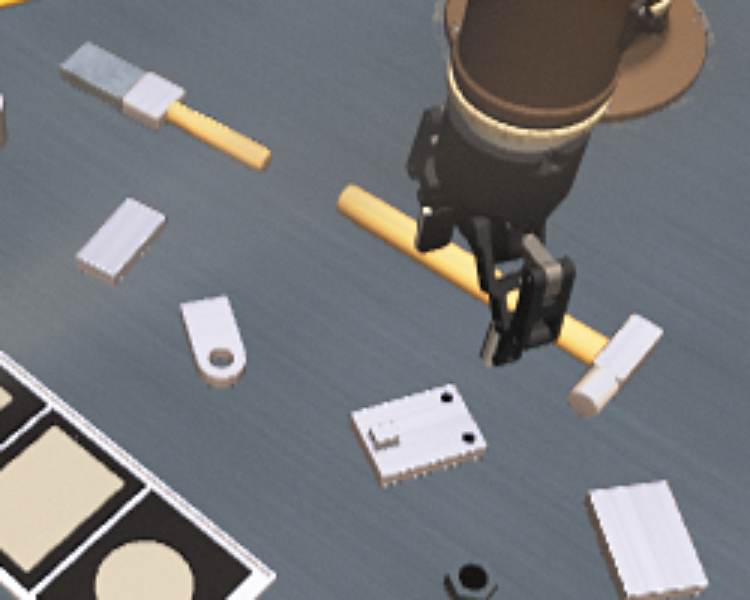

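Scene crop shows the plate at (418,435), key at (385,433), and fingertips well above it. Both cameras put the open fingertips ~38 mm behind the reported TCP, more than the stated 13 mm. I descend partway and re-measure.

>>> {"method": "drive_tool", "body": {
  "commands": [
    [[0, 0, 2, 0, -1], [-0.2, 0.1, 4, 0, -1], [-0.37, 0.2, 6, 0, -1], [-0.37, 0.2, 8, 0.005, -1], [-0.37, 0.2, 9.5, 0.005, -1], [-0.37, 0.2, 10.4, 0.005, -1], [-0.37, 0.2, 10.4, 0.005, -1], [-0.37, 0.2, 10.4, 0.005, -1], [-0.37, 0.2, 10.4, 0.005, -1], [-0.37, 0.2, 10.4, 0.005, -1]]
  ]
}}

```text
time_s: 2.75
eef_pos: [0.4432, 0.1389, 0.0261]
ee_rot: [-2.728, -1.556, -0.0]
wrist_force: [-0.4, 0.4, 0.8]
finger_gap: 1.0
```

```bash
cat >> h.py <<'E'
def tips():
    s=observe(); M=R.from_rotvec(s["ee_rot"]).as_matrix()
    for n in ("scene","wrist"):
        d=get_image(n); W=world(d); P=((W-s["eef_pos"]).reshape(-1,3)@M)*1000
        ok=(d["depth"].ravel()>0)&(abs(P[:,0])>34)&(abs(P[:,0])<62)&(abs(P[:,1])<14)&(P[:,2]<(s["eef_pos"][2]-.02)*1000)
        print(n,"dark finger pts: max tool z",np.round(np.percentile(P[ok][:,2],[50,90,98,100]),1),ok.sum())
    return d
E
python3 -c "
from h import *
s,M=st()
for n in ('scene','wrist'):
    d=get_image(n); W=world(d); P=((W-s['eef_pos']).reshape(-1,3)@M)*1000
    ok=(d['depth'].ravel()>0)&(abs(P[:,0])>38)&(abs(P[:,0])<62)&(abs(P[:,1])<14)
    z=W.reshape(-1,3)[ok][:,2]*1000; print(n,np.histogram(z,bins=range(-10,130,7)))
cv2.imwrite('pics/w2.png',d['image'])
"
```

```text
2.75 [0.4432 0.1389 0.0261] [-2.728 -1.556 -0.   ] [-0.4  0.4  0.8] 1.0
q [ 0.123  0.492 -0.655  2.113  0.471  0.683  0.188]
tool axes [[0.509, 0.861, 0.001], [0.861, -0.509, -0.001], [-0.001, 0.001, -1.0]]
scene (array([ 12, 236,   0,   0,   0,   0,   0,   0,   0,   2,  25,  43,  37,
        43,  32,  18,  23,  43,  24]), array([-10,  -3,   4,  11,  18,  25,  32,  39,  46,  53,  60,  67,  74,
        81,  88,  95, 102, 109, 116, 123]))
wrist (array([   0, 2710,    0,    0,    0,    0,    0,    0,    0,    0,  366,
        789,  942, 1125, 1079,  995, 1256, 5173, 2024]), array([-10,  -3,   4,  11,  18,  25,  32,  39,  46,  53,  60,  67,  74,
        81,  88,  95, 102, 109, 116, 123]))
```

View pics/w2.png

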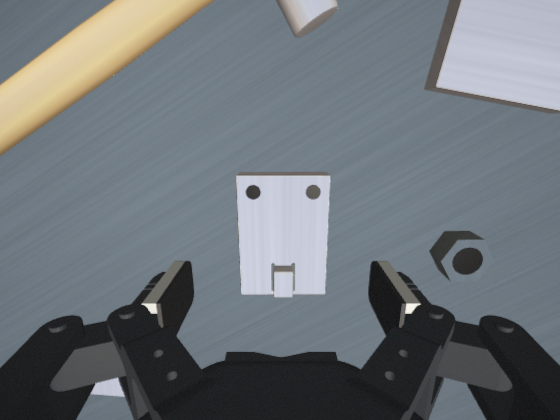

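Plate at (283,235) is centred between the fingers (x≈281), and the tips read ~37 mm above the TCP again. I'll use that offset: open tips at TCP+37, about TCP+28 at a 56 mm grip.

>>> {"method": "drive_tool", "body": {
  "commands": [
    [[0.1, -0.1, 1, 0, -0.6], [0.18, -0.21, 2, 0, -0.6], [0.18, -0.21, 3, 0, -0.6], [0.18, -0.21, 4, 0, -0.6], [0.18, -0.21, 4.5, 0, -0.6], [0.18, -0.21, 4.6, 0, -0.6], [0.18, -0.21, 4.6, 0, -0.6], [0.18, -0.21, 4.6, 0, -0.6], [0.18, -0.21, 4.6, 0, -0.6], [0.18, -0.21, 4.6, 0, -0.6]]
  ]
}}

```text
time_s: 3.68
eef_pos: [0.4425, 0.1417, -0.0197]
ee_rot: [-2.728, -1.556, -0.001]
wrist_force: [-1.0, -0.3, 0.2]
finger_gap: 0.801
```

```bash
python3 -c "
from h import *
s,M=st()
d=get_image('wrist'); W=world(d); P=((W-s['eef_pos']).reshape(-1,3)@M)*1000
ok=(d['depth'].ravel()>0)&(abs(P[:,0])>31)&(abs(P[:,0])<55)&(abs(P[:,1])<14)
z=W.reshape(-1,3)[ok][:,2]*1000; print(np.histogram(z,bins=range(-8,60,4)))
cv2.imwrite('pics/w3.png',d['image'])
"
```

```text
3.6833 [ 0.4425  0.1417 -0.0197] [-2.728e+00 -1.556e+00 -1.000e-03] [-1.  -0.3  0.2] 0.801
q [ 0.055  0.568 -0.583  2.137  0.56   0.589  0.103]
tool axes [[0.509, 0.861, 0.001], [0.861, -0.509, -0.001], [-0.0, 0.001, -1.0]]
(array([   0,  388, 2060,    0,   84,  228,  344,  400,  422,  485,  515,
        556,  507,  699,  249,  692]), array([-8, -4,  0,  4,  8, 12, 16, 20, 24, 28, 32, 36, 40, 44, 48, 52, 56]))
```

Tips at ~10 mm with a 68 mm gap, as predicted. Close, then lift slightly.

>>> {"method": "drive_tool", "body": {
  "commands": [
    [[0, 0, 0, 0, 1], [0, 0, 0, 0, 1], [0, 0, 0, 0, 1], [0, 0, 0, 0, 1], [0, 0, 0, 0, 1], [0, 0, 0, 0, 1], [0, 0, 0, 0, 1], [0, 0, 0, 0, 1], [0, 0, -1, 0, 1], [0, 0, -2, 0, 1]]
  ]
}}

```text
time_s: 4.57
eef_pos: [0.4416, 0.1413, 0.0004]
ee_rot: [-2.727, -1.556, 0.002]
wrist_force: [0.6, 0.0, -5.1]
finger_gap: 0.631
```

>>> {"method": "drive_tool", "body": {
  "commands": [
    [[0, 0, -1.5, 0, 1], [0, 0, -3, 0, 1], [0, 0, -5, 0, 1], [0, 0, -7, 0, 1], [0, 0, -9, 0, 1], [0, 0, -10, 0, 1], [0, 0, -10, 0, 1], [0, 0, -10, 0, 1], [0, 0, -10, 0, 1], [0, 0, -10, 0, 1]]
  ]
}}

```text
time_s: 5.4
eef_pos: [0.4409, 0.1408, 0.0993]
ee_rot: [-2.727, -1.556, 0.006]
wrist_force: [0.3, 0.8, -5.6]
finger_gap: 0.631
```

```bash
python3 -c "
from h import *
d=get_image('wrist'); cv2.imwrite('pics/w4.png',d['image'])
go(.651,-.026,.08,87.4)"
```

```text
5.45 [0.4409 0.141  0.0994] [-2.727 -1.556  0.005] [ 0.2 -0.4 -5.9] 0.633
q [ 0.206  0.376 -0.746  2.056  0.34   0.836  0.3  ]
tool axes [[0.509, 0.861, -0.002], [0.861, -0.509, -0.004], [-0.004, 0.0, -1.0]]
yaw now 59.42 SHIFT cm [-3.69 26.59  1.84] spin -0.488
```

View pics/w4.png

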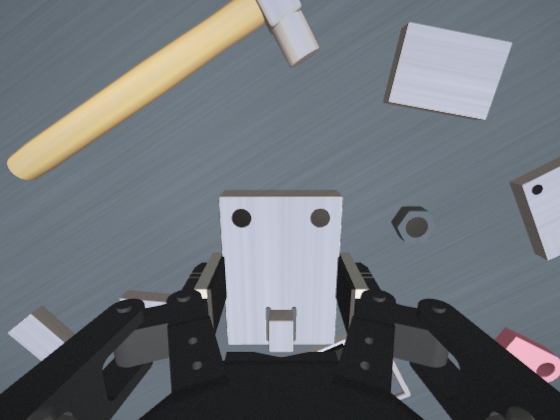

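Plate held squarely (gap 0.632, −5.6 N load); key at (281,325), edges clear of the body. Now a pixel-space tray fit from the unobstructed top and scene pictures, and the plate's offset in the hand.

```bash
cat >> h.py <<'E'
def ray(d,uv,z):
    K,E=d["camera_matrix"],d["extrinsics"]; T=np.linalg.inv(E)
    uv=np.atleast_2d(uv); r=np.c_[(uv[:,0]-K[0,2])/K[0,0],-(uv[:,1]-K[1,2])/K[1,1],-np.ones(len(uv))]@T[:3,:3].T
    return T[:3,3]+r*((z-T[2,3])/r[:,2])[:,None]
def floors(d,seeds,z=.004,win=(28,28)):
    g=cv2.cvtColor(d["image"],cv2.COLOR_BGR2GRAY)
    for n,u,v in seeds:
        t=(int(g[v,u])+40)/2; f=4; G=cv2.resize(g,None,fx=f,fy=f,interpolation=cv2.INTER_CUBIC)
        nn,l,s,c=cv2.connectedComponentsWithStats((G>t).astype(np.uint8)); k=l[v*f+2,u*f+2]; cs,_=cv2.findContours((l==k).astype(np.uint8),0,2)
        q=(cs[0][:,0].astype(float)+.5)/f-.5; P=ray(d,q,z)[:,:2]*1000
        (x,y),(a,b),t2=cv2.minAreaRect(P.astype(np.float32)); print(n,"ctr",np.round([x,y],1),"size",np.round([a,b],1),"ang",round(t2,1),"centroid",np.round(cv2.moments(P.astype(np.float32))["m10"]/cv2.moments(P.astype(np.float32))["m00"],1))
E
python3 - <<'E'
from h import *
floors(dict(np.load("top0.npz")),(("round",257,173),("wide",294,173),("narrow",331,174)))
floors(dict(np.load("scene0.npz")),(("round",278,254),("wide",244,226),("narrow",212,198)))
d,W=wrist("w5",.127,.141,(.441,.141),.06)
E
```

```text
round ctr [656.7  71.2] size [68.3 67.9] ang 89.7 centroid 656.6
wide ctr [652.  -26.6] size [75.9 99.4] ang 87.5 centroid 652.0
narrow ctr [ 647.6 -124.4] size [54.9 90.6] ang 87.8 centroid 647.5
round ctr [656.7  71.8] size [64.5 64.8] ang 42.1 centroid 656.8
wide ctr [652.4 -26.5] size [71.2 95.4] ang 87.4 centroid 652.4
narrow ctr [ 647.9 -124.4] size [51.2 87.8] ang 87.5 centroid 647.9
w5 ctr [441.3 141.5] size [67.2 81.1] ang of first 59.4 zmed 133.8 mean [436.4 144.4 133.9]
```

>>> {"method": "drive_tool", "body": {
  "commands": [
    [[-0.4, 2.5, 0, -0.05, 1], [-0.8, 5.5, 0, -0.1, 1], [-1.2, 8.5, 0, -0.15, 1], [-1.6, 11.5, 0, -0.2, 1], [-2, 14.5, 0, -0.25, 1], [-2.4, 17.5, 0, -0.3, 1], [-2.8, 20.5, 0, -0.36, 1], [-3.2, 23.5, 0, -0.42, 1], [-3.6, 25.5, 0, -0.488, 1], [-3.69, 26.59, 0, -0.488, 1]]
  ]
}}

```text
time_s: 6.33
eef_pos: [0.6525, -0.0294, 0.0967]
ee_rot: [-2.27, -2.167, 0.006]
wrist_force: [-0.9, -0.3, -5.7]
finger_gap: 0.634
```

Top and scene agree within 0.6 mm: wide (652.2,−26.5), round (656.7,71.5), narrow (647.8,−124.4) mm, tray yaw −2.5°. Plate underside is ~20 mm above the TCP, so it seats at TCP z ≈ −0.016.

```bash
python3 -c "
from h import *
go(.6522,-.0265,-.006,87.5)"
```

```text
6.3333 [ 0.6525 -0.0294  0.0967] [-2.27  -2.167  0.006] [-0.9 -0.3 -5.7] 0.634
q [ 0.453  0.686 -0.735  1.593  0.506  1.067  1.104]
tool axes [[0.046, 0.999, -0.001], [0.999, -0.046, -0.005], [-0.005, -0.0, -1.0]]
yaw now 87.35 SHIFT cm [3.000e-01 1.000e-02 1.027e+01] spin -0.003
```

>>> {"method": "drive_tool", "body": {
  "commands": [
    [[0.2, 0, 2, 0, 1], [0.3, 0, 4, 0, 1], [0.3, 0, 6, 0, 1], [0.3, 0, 8, 0, 1], [0.3, 0, 9, 0, 1], [0.3, 0, 9.7, 0, 1], [0.3, 0, 10.1, 0, 1], [0.3, 0, 10.3, 0, 1], [0.3, 0, 10.3, 0, 1], [0.3, 0, 10.3, 0, 1]]
  ]
}}

```text
time_s: 7.17
eef_pos: [0.6527, -0.0263, -0.0054]
ee_rot: [-2.27, -2.168, 0.005]
wrist_force: [0.5, -0.4, -5.5]
finger_gap: 0.632
```

```bash
python3 -c "
from h import *
d=get_image('wrist'); cv2.imwrite('pics/w6.png',d['image'])
go(.6522,-.0265,-.0155,87.5)"
```

```text
7.2167 [ 0.6528 -0.0264 -0.0053] [-2.271 -2.168  0.005] [-0.6 -0.1 -5.5] 0.635
q [ 0.406  0.8   -0.666  1.654  0.599  0.906  1.029]
tool axes [[0.046, 0.999, -0.001], [0.999, -0.046, -0.004], [-0.004, -0.0, -1.0]]
yaw now 87.34 SHIFT cm [-0.02 -0.05  1.02] spin -0.003
```

View pics/w6.png

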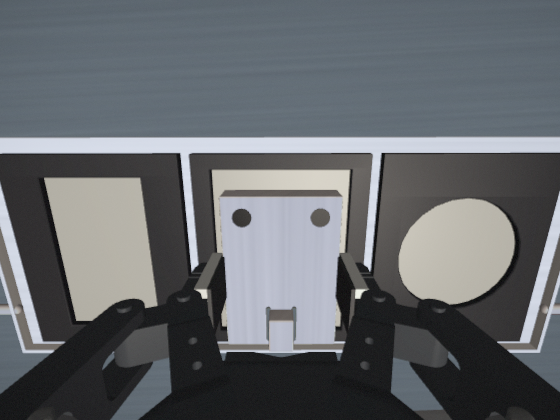

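The plate (221–340 px) is centred over the recess floor (213–350 px). Lower slowly to contact.

>>> {"method": "drive_tool", "body": {
  "commands": [
    [[0, 0, 0.3, 0, 1], [0, 0, 0.5, 0, 1], [0, 0, 0.65, 0, 1], [0, 0, 0.75, 0, 1], [0, 0, 0.83, 0, 1], [0, 0, 0.9, 0, 1], [0, 0, 0.95, 0, 1], [0, 0, 1, 0, 1], [0, 0, 1, 0, 1], [0, 0, 1, 0, 1]]
  ]
}}

```text
time_s: 8.05
eef_pos: [0.6526, -0.0264, -0.0148]
ee_rot: [-2.271, -2.168, 0.005]
wrist_force: [-2.8, -0.1, 2.3]
finger_gap: 0.634
```

Contact (force −5.5 → +2.3 N). Release and rise.

>>> {"method": "drive_tool", "body": {
  "commands": [
    [[0, 0, 0, 0, -0.6], [0, 0, 0, 0, -0.6], [0, 0, 0, 0, -0.6], [0, 0, 0, 0, -0.6], [0, 0, -0.5, 0, -0.6], [0, 0, -2, 0, -0.6], [0, 0, -4, 0, -0.8], [0, 0, -7, 0, -1], [0, 0, -10, 0, -1], [0, 0, -12, 0, -1]]
  ]
}}

```text
time_s: 8.88
eef_pos: [0.6543, -0.0257, 0.1097]
ee_rot: [2.272, 2.17, -0.0]
wrist_force: [0.9, -0.3, 0.5]
finger_gap: 1.001
```

```bash
python3 -c "
from h import *
d,W=wrist('w7',.014,.0235,(.6522,-.0265),.055)
P=W.reshape(-1,3); k=P[(P[:,2]>.025)&(P[:,2]<.034)&(np.hypot(P[:,0]-.679,P[:,1]+.027)<.02)]; print('key',np.round(np.median(k,0)*1000,1),len(k))
go(.567,.3545,.10,89.2)"
```

```text
w7 ctr [652.7 -26.1] size [56. 80.] ang of first 87.3 zmed 19.6 mean [649.  -25.9  19.6]
key [678.8 -27.4  29.4] 275
8.9333 [ 0.6563 -0.0253  0.1133] [2.27  2.167 0.005] [1.1 0.2 2.3] 0.999
q [ 0.452  0.669 -0.745  1.58   0.496  1.085  1.106]
tool axes [[0.046, 0.999, -0.0], [0.999, -0.046, 0.005], [0.005, -0.0, -1.0]]
yaw now 87.36 SHIFT cm [ 37.53 -10.67   1.28] spin -0.032
```

Ground plate seated: centre (652.7,−26.1), top 19.6 mm, yaw −2.7°, key at (678.8,−27.4). On to the foot plate.

>>> {"method": "drive_tool", "body": {
  "commands": [
    [[3.5, -1, 0, -0.03, -1], [7.5, -2.1, 0, -0.03, -1], [11.5, -3.3, 0, -0.03, -1], [15.5, -4.4, 0, -0.03, -1], [19.5, -5.5, 0, -0.03, -1], [23.5, -6.7, 0, -0.03, -1], [27.5, -7.8, 0, -0.03, -1], [31.5, -9, 0, -0.03, -1], [35, -10, 0, -0.03, -1], [37.53, -10.7, 0, -0.03, -1]]
  ]
}}

```text
time_s: 9.77
eef_pos: [0.5646, 0.3592, 0.1144]
ee_rot: [2.234, 2.206, 0.008]
wrist_force: [0.8, 1.0, 0.5]
finger_gap: 1.003
```

>>> {"method": "drive_tool", "body": {
  "commands": [
    [[0, 0, 0, 0, -0.8], [0, 0, 1, 0, -0.6], [0, 0, 2, 0, -0.6], [0, 0, 3, 0, -0.6], [0, 0, 4, 0, -0.6], [0, 0, 5, 0, -0.6], [0, 0, 5, 0, -0.6], [0, 0, 5, 0, -0.6], [0, 0, 5, 0, -0.6], [0, 0, 5, 0, -0.6]]
  ]
}}

```text
time_s: 10.6
eef_pos: [0.5652, 0.3595, 0.065]
ee_rot: [2.234, 2.206, 0.01]
wrist_force: [0.1, 0.0, 0.6]
finger_gap: 0.798
```

```bash
python3 -c "
from h import *
d,W=wrist('w8',.010,.020,(.567,.3545),.06)
go(.563,.3545,-.0195,89.2)"
```

```text
w8 ctr [566.8 354.3] size [56.2 80.4] ang of first 89.0 zmed 15.6 mean [561.  354.3  15.6]
10.65 [0.5651 0.3596 0.0651] [2.234 2.206 0.01 ] [-0.1 -0.2  0.7] 0.799
q [-0.169  0.743 -0.731  1.582  0.558  1.028  0.497]
tool axes [[0.013, 1.0, 0.003], [1.0, -0.013, 0.006], [0.006, 0.003, -1.0]]
yaw now 89.28 SHIFT cm [-0.53 -0.26  8.45] spin 0.001
```

View pics/w8.png

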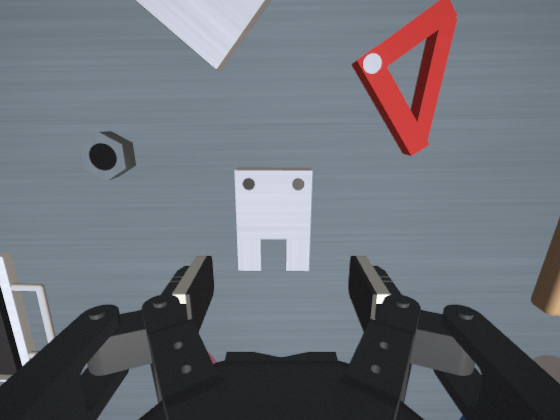

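Foot plate at (274,218), notch facing down (tool +y = world +x), as for the key. Descend and grip at plate x = −4.

>>> {"method": "drive_tool", "body": {
  "commands": [
    [[-0.2, -0.1, 1, 0, -0.6], [-0.4, -0.2, 2.5, 0, -0.6], [-0.53, -0.26, 4, 0, -0.6], [-0.53, -0.26, 5.5, 0, -0.6], [-0.53, -0.26, 7, 0, -0.6], [-0.53, -0.26, 8, 0, -0.6], [-0.53, -0.26, 8.5, 0, -0.6], [-0.53, -0.26, 8.55, 0, -0.6], [-0.53, -0.26, 8.55, 0, -0.6], [-0.53, -0.26, 8.55, 0, -0.6]]
  ]
}}

```text
time_s: 11.48
eef_pos: [0.5633, 0.3551, -0.0198]
ee_rot: [2.234, 2.206, 0.012]
wrist_force: [-0.7, 0.2, 0.1]
finger_gap: 0.8
```

>>> {"method": "drive_tool", "body": {
  "commands": [
    [[0, 0, 0, 0, 1], [0, 0, 0, 0, 1], [0, 0, 0, 0, 1], [0, 0, 0, 0, 1], [0, 0, 0, 0, 1], [0, 0, 0, 0, 1], [0, 0, 0, 0, 1], [0, 0, 0, 0, 1], [0, 0, -1, 0, 1], [0, 0, -2, 0, 1]]
  ]
}}

```text
time_s: 12.32
eef_pos: [0.5625, 0.3544, 0.0001]
ee_rot: [2.234, 2.206, 0.009]
wrist_force: [0.7, 0.0, -3.7]
finger_gap: 0.632
```

>>> {"method": "drive_tool", "body": {
  "commands": [
    [[0, 0, -1.5, 0, 1], [0, 0, -3, 0, 1], [0, 0, -5, 0, 1], [0, 0, -7, 0, 1], [0, 0, -9, 0, 1], [0, 0, -11, 0, 1], [0, 0, -12, 0, 1], [0, 0, -12, 0, 1], [0, 0, -12, 0, 1], [0, 0, -12, 0, 1]]
  ]
}}

```text
time_s: 13.15
eef_pos: [0.5614, 0.3534, 0.1191]
ee_rot: [2.234, 2.206, 0.006]
wrist_force: [-0.2, -0.5, -5.4]
finger_gap: 0.632
```

```bash
python3 -c "
from h import *
d,W=wrist('w9',.140,.163,(.567,.3545),.06)
go(.6487,-.0259,.1,87.4)"
```

```text
w9 ctr [564.8 357.3] size [74.3 81.3] ang of first 89.2 zmed 152.9 mean [556.5 354.1 152.8]
13.2 [0.5613 0.3533 0.1187] [2.234 2.206 0.005] [-0.1  0.4 -4.5] 0.633
q [-0.141  0.68  -0.765  1.555  0.51   1.11   0.534]
tool axes [[0.012, 1.0, 0.001], [1.0, -0.012, 0.003], [0.003, 0.001, -1.0]]
yaw now 89.29 SHIFT cm [-37.81   9.2    1.86] spin 0.033
```

Held: load −5 N, plate centre 3.5 mm ahead of the TCP, underside TCP+19.3 mm. Target TCP (649.2,−25.9), seating at z≈0.

>>> {"method": "drive_tool", "body": {
  "commands": [
    [[-3, 0.7, 0, 0, 1], [-7, 1.7, 0, 0.01, 1], [-11, 2.7, 0, 0.01, 1], [-15, 3.7, 0, 0.02, 1], [-19, 4.6, 0, 0.02, 1], [-23, 5.6, 0, 0.03, 1], [-27, 6.6, 0, 0.033, 1], [-31, 7.5, 0, 0.033, 1], [-35, 8.5, 0, 0.033, 1], [-37.8, 9.2, 0, 0.033, 1]]
  ]
}}

```text
time_s: 14.03
eef_pos: [0.6484, -0.0314, 0.1168]
ee_rot: [2.274, 2.165, 0.0]
wrist_force: [0.7, -1.4, -5.9]
finger_gap: 0.632
```

```bash
python3 -c "
from h import *
go(.6492,-.0259,.018,87.3)"
```

```text
14.0333 [ 0.6484 -0.0314  0.1168] [2.274 2.165 0.   ] [ 0.7 -1.4 -5.9] 0.632
q [ 0.468  0.655 -0.747  1.594  0.488  1.086  1.114]
tool axes [[0.049, 0.999, -0.001], [0.999, -0.049, 0.001], [0.001, -0.001, -1.0]]
yaw now 87.19 SHIFT cm [0.57 0.04 9.88] spin -0.002
```

>>> {"method": "drive_tool", "body": {
  "commands": [
    [[0.3, 0, 2, 0, 1], [0.55, 0, 4, 0, 1], [0.55, 0, 6, 0, 1], [0.55, 0, 8, 0, 1], [0.55, 0, 9, 0, 1], [0.55, 0, 9.6, 0, 1], [0.55, 0.04, 9.8, 0, 1], [0.55, 0.04, 9.8, 0, 1], [0.55, 0.04, 9.8, 0, 1], [0.55, 0.04, 9.8, 0, 1]]
  ]
}}

```text
time_s: 14.87
eef_pos: [0.6501, -0.0259, 0.02]
ee_rot: [2.273, 2.164, 0.003]
wrist_force: [1.1, -0.0, -5.1]
finger_gap: 0.632
```

```bash
python3 -c "
from h import *
d=get_image('wrist'); cv2.imwrite('pics/w10.png',d['image'])
go(.6492,-.0259,-.0005,87.3)"
```

```text
14.9167 [ 0.65  -0.026  0.02 ] [2.273e+00 2.164e+00 2.000e-03] [-0.6 -0.1 -4.6] 0.633
q [ 0.42   0.763 -0.684  1.658  0.578  0.93   1.038]
tool axes [[0.049, 0.999, -0.001], [0.999, -0.049, 0.003], [0.003, -0.001, -1.0]]
yaw now 87.19 SHIFT cm [ 0.01 -0.08  2.05] spin -0.002
```

View pics/w10.png

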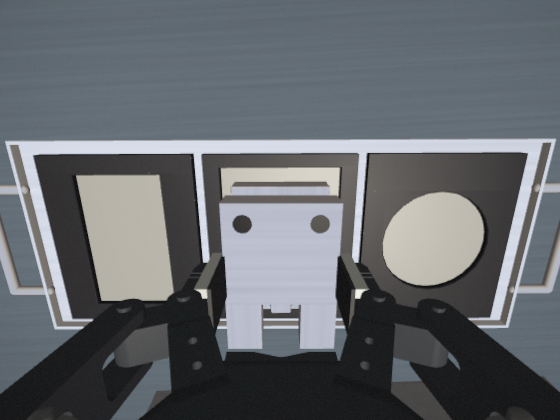

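Key (281,308) is centred in the notch (262–301 px). Lower.

>>> {"method": "drive_tool", "body": {
  "commands": [
    [[0, -0.08, 0.5, 0, 1], [0, -0.08, 1, 0, 1], [0, -0.08, 1.3, 0, 1], [0, -0.08, 1.5, 0, 1], [0, -0.08, 1.7, 0, 1], [0, -0.08, 1.8, 0, 1], [0, -0.08, 1.88, 0, 1], [0, -0.08, 1.95, 0, 1], [0, -0.08, 2.02, 0, 1], [0, -0.08, 2.02, 0, 1]]
  ]
}}

```text
time_s: 15.75
eef_pos: [0.6492, -0.0259, 0.0007]
ee_rot: [2.273, 2.164, 0.002]
wrist_force: [-4.2, -0.5, 4.2]
finger_gap: 0.634
```

Contact at the expected height. Release and rise, then check.

>>> {"method": "drive_tool", "body": {
  "commands": [
    [[0, 0, 0, 0, -0.6], [0, 0, 0, 0, -0.6], [0, 0, 0, 0, -0.6], [0, 0, 0, 0, -0.6], [0, 0, -0.5, 0, -0.6], [0, 0, -2, 0, -0.6], [0, 0, -4, 0, -0.8], [0, 0, -7, 0, -1], [0, 0, -10, 0, -1], [0, 0, -11, 0, -1]]
  ]
}}

```text
time_s: 16.58
eef_pos: [0.6513, -0.0249, 0.1168]
ee_rot: [2.27, 2.161, 0.01]
wrist_force: [0.7, -0.0, 0.9]
finger_gap: 1.0
```

```bash
python3 -c "
from h import *
d,W=wrist('w11',.0305,.039,(.6522,-.0265),.055)
P=W[(abs(W[...,0]-.6527)<.05)&(abs(W[...,1]+.0265)<.035)]; A=P[(P[:,2]>.031)&(P[:,2]<.038)]; c=np.linalg.lstsq(np.c_[A[:,:2]-A[:,:2].mean(0),np.ones(len(A))],A[:,2],rcond=None)[0]; print('tilt',np.round(c,4))
go(.4363,-.3012,.12,0)"
```

```text
w11 ctr [652.2 -25.7] size [56.1 80.1] ang of first 87.1 zmed 34.6 mean [646.8 -25.5  34.6]
tilt [-0.0005 -0.0008  0.0346]
16.6333 [ 0.6517 -0.025   0.1172] [2.269 2.16  0.011] [ 0.6 -0.2  1.8] 0.999
q [ 0.458  0.654 -0.748  1.595  0.493  1.077  1.101]
tool axes [[0.049, 0.999, -0.001], [0.999, -0.049, 0.011], [0.011, -0.001, -1.0]]
yaw now 87.19 SHIFT cm [-28.64 -20.15  -0.48] spin 1.522
```

View pics/w11.png

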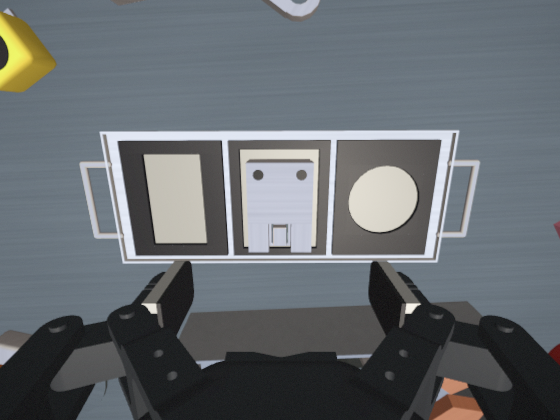

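Foot plate seated flat: top 34.6 mm (expected 34), tilt <0.1°, key at (280,236) inside the notch, outline within 1 mm of the ground plate. Now the sleeve.

>>> {"method": "drive_tool", "body": {
  "commands": [
    [[-2.5, -1.8, 0, 0, -1], [-5.8, -4.1, 0, 0, -1], [-9, -6.3, 0, 0, -1], [-12.2, -8.6, 0, 0, -1], [-15.5, -10.9, 0, 0, -1], [-18.7, -13.2, 0, 0, -1], [-22, -15.5, 0, 0, -1], [-25, -17.6, 0, 0, -1], [-27.5, -19.4, 0, 0, -1], [-28.6, -20.15, 0, 0, -1]]
  ]
}}

```text
time_s: 17.47
eef_pos: [0.4324, -0.3049, 0.1148]
ee_rot: [2.275, 2.155, 0.006]
wrist_force: [-0.8, -0.2, -1.6]
finger_gap: 0.998
```

>>> {"method": "drive_tool", "body": {
  "commands": [
    [[0, 0, 0, 0, -1], [0, 0, 0, 0, -0.6], [0, 0, 1, 0, -0.6], [0, 0, 2, 0, -0.6], [0, 0, 3, 0, -0.6], [0, 0, 3, 0, -0.6], [0, 0, 3, 0, -0.6], [0, 0, 3, 0, -0.6], [0, 0, 3, 0, -0.6], [0, 0, 3, 0, -0.6]]
  ]
}}

```text
time_s: 18.3
eef_pos: [0.4331, -0.3051, 0.0851]
ee_rot: [2.275, 2.155, 0.007]
wrist_force: [0.1, -0.8, 0.1]
finger_gap: 0.798
```

```bash
python3 -c "
from h import *
d,W=wrist('w12',.036,.046,(.4363,-.3012),.04)
go(.4363,-.3012,-.016,87)"
```

```text
w12 ctr [ 435.4 -303.6] size [49.1 48.8] ang of first 49.6 zmed 40.2 mean [ 434.8 -303.4   40. ]
18.35 [ 0.433  -0.3052  0.0851] [2.275 2.154 0.007] [-0.5  0.7  0.3] 0.803
q [ 1.111  0.509 -0.762  1.925  0.452  0.875  1.634]
tool axes [[0.054, 0.999, -0.003], [0.998, -0.054, 0.009], [0.009, -0.003, -1.0]]
yaw now 86.88 SHIFT cm [ 0.44  0.22 10.12] spin -0.002
```

View pics/w12.png

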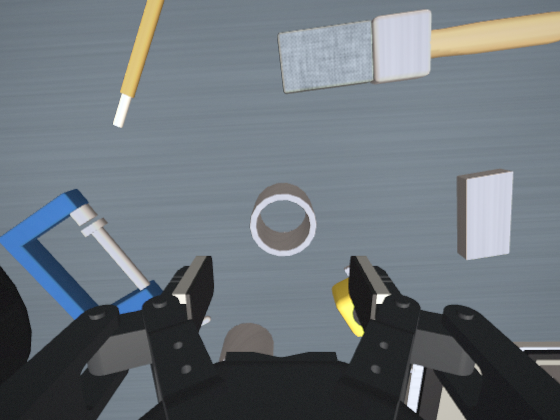

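Sleeve ring at (284,221), open bore, centre (435.4,−303.5). Descend, grip, lift.

>>> {"method": "drive_tool", "body": {
  "commands": [
    [[0.1, 0.1, 1, 0, -0.6], [0.18, 0.23, 2, 0, -0.6], [0.18, 0.23, 3, 0, -0.6], [0.18, 0.23, 5, 0, -0.6], [0.18, 0.23, 7, 0, -0.6], [0.18, 0.23, 8.5, 0, -0.6], [0.18, 0.23, 9.5, 0, -0.6], [0.18, 0.23, 10, 0, -0.6], [0.18, 0.23, 10, 0, -0.6], [0.18, 0.23, 10, 0, -0.6]]
  ]
}}

```text
time_s: 19.18
eef_pos: [0.4365, -0.3036, -0.0148]
ee_rot: [2.275, 2.155, 0.007]
wrist_force: [0.4, 0.3, -0.4]
finger_gap: 0.802
```

>>> {"method": "drive_tool", "body": {
  "commands": [
    [[0, 0, 0, 0, 1], [0, 0, 0, 0, 1], [0, 0, 0, 0, 1], [0, 0, 0, 0, 1], [0, 0, 0, 0, 1], [0, 0, 0, 0, 1], [0, 0, 0, 0, 1], [0, 0, 0, 0, 1], [0, 0, -1, 0, 1], [0, 0, -2, 0, 1]]
  ]
}}

```text
time_s: 20.02
eef_pos: [0.4359, -0.3034, 0.0058]
ee_rot: [2.275, 2.156, 0.007]
wrist_force: [0.8, -0.7, -1.3]
finger_gap: 0.56
```

>>> {"method": "drive_tool", "body": {
  "commands": [
    [[0, 0, -1.5, 0, 1], [0, 0, -3, 0, 1], [0, 0, -5, 0, 1], [0, 0, -7, 0, 1], [0, 0, -9, 0, 1], [0, 0, -11, 0, 1], [0, 0, -11, 0, 1], [0, 0, -11, 0, 1], [0, 0, -11, 0, 1], [0, 0, -11, 0, 1]]
  ]
}}

```text
time_s: 20.85
eef_pos: [0.4342, -0.3028, 0.1149]
ee_rot: [2.276, 2.157, 0.006]
wrist_force: [-0.4, -0.0, -1.2]
finger_gap: 0.561
```

```bash
python3 -c "
from h import *
d,W=wrist('w13',.145,.175,(.4354,-.3034),.035)
go(.6567,.0715,.11,87.4)"
```

```text
w13 ctr [ 431.7 -300.7] size [49.9 57.7] ang of first 31.1 zmed 165.2 mean [ 431.8 -302.5  162.4]
20.9 [ 0.4343 -0.3028  0.1148] [2.276 2.157 0.006] [-0.2  0.8 -1.7] 0.561
q [ 1.131  0.472 -0.791  1.898  0.412  0.934  1.663]
tool axes [[0.054, 0.999, -0.001], [0.999, -0.054, 0.007], [0.007, -0.001, -1.0]]
yaw now 86.91 SHIFT cm [38.57 20.19  0.57] spin -0.009
```

>>> {"method": "drive_tool", "body": {
  "commands": [
    [[2.5, 1.3, 0, 0, 1], [6, 3.1, 0, 0, 1], [9.5, 5, 0, 0, 1], [13, 6.8, 0, 0, 1], [16.5, 8.6, 0, 0, 1], [20, 10.5, 0, 0, 1], [23.5, 12.3, 0, 0, 1], [27, 14.1, 0, 0, 1], [30.5, 16, 0, 0, 1], [34, 17.8, 0, 0, 1]]
  ]
}}

```text
time_s: 21.73
eef_pos: [0.6305, 0.0289, 0.1143]
ee_rot: [2.277, 2.158, 0.004]
wrist_force: [0.7, -0.1, -1.6]
finger_gap: 0.56
```

```bash
python3 -c "
from h import *
go(.6577,.0715,.02,87.4)"
```

```text
21.7333 [0.6305 0.0289 0.1143] [2.277 2.158 0.004] [ 0.7 -0.1 -1.6] 0.56
q [ 0.395  0.633 -0.765  1.646  0.492  1.059  0.999]
tool axes [[0.054, 0.999, -0.001], [0.999, -0.054, 0.005], [0.005, -0.002, -1.0]]
yaw now 86.92 SHIFT cm [4.41 2.44 9.44] spin -0.008
```

>>> {"method": "drive_tool", "body": {
  "commands": [
    [[2, 1.1, 0, 0, 1], [4, 2.2, 0, 0, 1], [4.4, 2.44, 1.5, 0, 1], [4.4, 2.44, 3.5, 0, 1], [4.4, 2.44, 5.5, 0, 1], [4.4, 2.44, 7.5, 0, 1], [4.4, 2.44, 9, 0, 1], [4.4, 2.44, 9.4, 0, 1], [4.4, 2.44, 9.4, 0, 1], [4.4, 2.44, 9.4, 0, 1]]
  ]
}}

```text
time_s: 22.57
eef_pos: [0.6579, 0.0715, 0.0206]
ee_rot: [2.277, 2.158, 0.004]
wrist_force: [0.3, 1.2, -1.8]
finger_gap: 0.559
```

```bash
python3 -c "
from h import *
d=get_image('wrist'); cv2.imwrite('pics/w14.png',d['image'])
go(.6577,.0715,-.0105,87)"
```

```text
22.6167 [0.6584 0.0716 0.0213] [2.277 2.157 0.006] [ 0.1  0.3 -1.5] 0.559
q [ 0.27   0.778 -0.693  1.628  0.588  0.948  0.885]
tool axes [[0.054, 0.999, -0.001], [0.999, -0.054, 0.006], [0.006, -0.001, -1.0]]
yaw now 86.91 SHIFT cm [-0.01 -0.09  3.18] spin -0.002
```

View pics/w14.png

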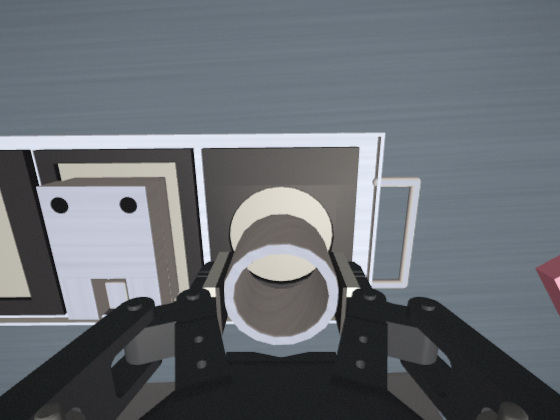

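The sleeve (ring at (281,295)) is over the round recess (281,232) and horizontally centred. Lower.

>>> {"method": "drive_tool", "body": {
  "commands": [
    [[0, -0.09, 0.8, 0, 1], [0, -0.09, 1.5, 0, 1], [0, -0.09, 2.1, 0, 1], [0, -0.09, 2.5, 0, 1], [0, -0.09, 2.75, 0, 1], [0, -0.09, 2.9, 0, 1], [0, -0.09, 3, 0, 1], [0, -0.09, 3.08, 0, 1], [0, -0.09, 3.15, 0, 1], [0, -0.09, 3.15, 0, 1]]
  ]
}}

```text
time_s: 23.45
eef_pos: [0.6578, 0.0717, -0.0095]
ee_rot: [2.277, 2.157, 0.006]
wrist_force: [-2.4, -1.8, 3.4]
finger_gap: 0.56
```

>>> {"method": "drive_tool", "body": {
  "commands": [
    [[0, 0, 0, 0, -0.6], [0, 0, 0, 0, -0.6], [0, 0, 0, 0, -0.6], [0, 0, 0, 0, -0.6], [0, 0, 0, 0, -0.6], [0, 0, -1, 0, -0.6], [0, 0, -3, 0, -0.6], [0, 0, -6, 0, -0.6], [0, 0, -9, 0, -0.6], [0, 0, -12, 0, -0.6]]
  ]
}}

```text
time_s: 24.28
eef_pos: [0.6567, 0.0721, 0.1124]
ee_rot: [2.276, 2.158, 0.006]
wrist_force: [-0.3, 0.4, -0.4]
finger_gap: 0.799
```

```bash
python3 -c "
from h import *
d,W=wrist('w15',.036,.052,(.6567,.0715),.04)
go(.475,-.017,.1,143.5);go(.475,-.017,.1,-36.5)"
```

```text
w15 ctr [656.1  72. ] size [48.9 49. ] ang of first 47.5 zmed 44.1 mean [655.8  72.3  43.3]
24.3333 [0.6599 0.0733 0.1193] [2.273 2.154 0.017] [2.  0.6 4.8] 0.803
q [ 0.306  0.671 -0.755  1.565  0.506  1.094  0.946]
tool axes [[0.054, 0.999, 0.001], [0.998, -0.054, 0.015], [0.015, 0.0, -1.0]]
yaw now 86.93 SHIFT cm [-10.01 -18.     1.65] spin -0.987
24.3333 [0.6599 0.0733 0.1193] [2.273 2.154 0.017] [2.  0.6 4.8] 0.803
q [ 0.306  0.671 -0.755  1.565  0.506  1.094  0.946]
tool axes [[0.054, 0.999, 0.001], [0.998, -0.054, 0.015], [0.015, 0.0, -1.0]]
yaw now 86.93 SHIFT cm [-10.01 -18.     1.65] spin 2.154
```

Sleeve seated: centre (656.1,72.0), top 44.1 mm. I let the arm settle before the next move so its transient tilt is not carried over.

```bash
python3 -c "
from h import *
for i in range(6): get_image('wrist')
go(.4755,-.017,.09,143.5)"
```

```text
24.6333 [0.6562 0.0715 0.1094] [2.277 2.158 0.003] [-0.7  0.2 -0.7] 0.8
q [ 0.305  0.681 -0.75   1.573  0.509  1.087  0.943]
tool axes [[0.054, 0.999, -0.002], [0.999, -0.054, 0.005], [0.005, -0.002, -1.0]]
yaw now 86.91 SHIFT cm [ -9.81 -17.58   1.87] spin -0.988
```

>>> {"method": "drive_tool", "body": {
  "commands": [
    [[-1, -2, 0, -0.1, -0.6], [-2.2, -4, 0, -0.2, -0.6], [-3.4, -6, 0, -0.3, -0.6], [-4.6, -8, 0, -0.42, -0.6], [-5.8, -10.5, 0.3, -0.54, -0.6], [-7, -12.5, 0.6, -0.66, -0.6], [-8.2, -14.5, 1, -0.78, -0.6], [-9.2, -16.5, 1.4, -0.9, -0.6], [-9.8, -17.6, 1.8, -0.988, -0.6], [-9.8, -17.6, 1.87, -0.988, -0.6]]
  ]
}}

```text
time_s: 25.47
eef_pos: [0.4716, -0.0188, 0.0882]
ee_rot: [0.978, 2.985, -0.004]
wrist_force: [0.5, -0.3, -1.5]
finger_gap: 0.797
```

```bash
python3 -c "
from h import *
for i in range(4): get_image('wrist')
d,W=wrist('w16',.010,.020,(.475,-.017),.05)
go(.4755,-.017,-.018,143.5)"
```

```text
w16 ctr [474.6 -17.5] size [71.5 36.1] ang of first 53.5 zmed 15.5 mean [471.3 -21.8  15.4]
25.7167 [ 0.4762 -0.0162  0.0902] [9.840e-01 2.978e+00 1.000e-03] [ 0.7 -0.1  1.2] 0.801
q [ 0.769  0.54  -1.074  2.029  0.604  0.925  1.874]
tool axes [[-0.803, 0.596, -0.005], [0.596, 0.803, 0.002], [0.005, -0.001, -1.0]]
yaw now 143.44 SHIFT cm [ 0.06 -0.13 10.82] spin -0.001
```

View pics/w16.png

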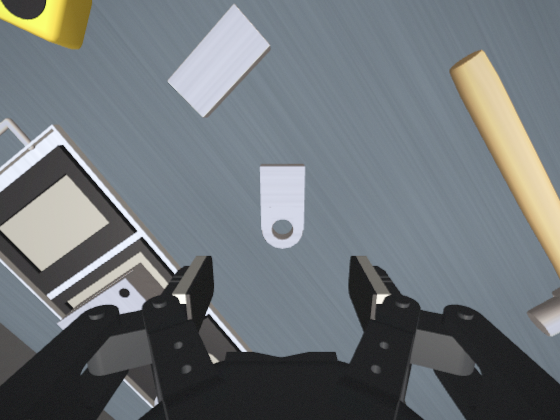

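Lug (round drilled end at (282,230), steel-coloured) is between the fingers; centre (474.6,−17.5), yaw 53.5°. Descend, grip 2 mm toward the square end, lift.

>>> {"method": "drive_tool", "body": {
  "commands": [
    [[0, -0.2, 1.5, 0, -0.6], [0.05, -0.4, 3, 0, -0.6], [0.05, -0.4, 5, 0, -0.6], [0.05, -0.4, 7, 0, -0.6], [0.05, -0.4, 9, 0, -0.6], [0.05, -0.4, 10.3, 0, -0.6], [0.05, -0.4, 10.8, 0, -0.6], [0.05, -0.4, 10.9, 0, -0.6], [0.05, -0.4, 10.9, 0, -0.6], [0.05, -0.4, 10.9, 0, -0.6]]
  ]
}}

```text
time_s: 26.55
eef_pos: [0.4748, -0.0189, -0.0181]
ee_rot: [0.983, 2.977, 0.002]
wrist_force: [0.5, -1.0, -0.3]
finger_gap: 0.801
```

>>> {"method": "drive_tool", "body": {
  "commands": [
    [[0, 0, 0, 0, 1], [0, 0, 0, 0, 1], [0, 0, 0, 0, 1], [0, 0, 0, 0, 1], [0, 0, 0, 0, 1], [0, 0, 0, 0, 1], [0, 0, 0, 0, 1], [0, 0, 0, 0, 1], [0, 0, 0, 0, 1], [0, 0, 0, 0, 1]]
  ]
}}

```text
time_s: 27.38
eef_pos: [0.4753, -0.0189, -0.0171]
ee_rot: [0.983, 2.976, 0.002]
wrist_force: [-2.2, -1.0, 10.3]
finger_gap: 0.403
```

>>> {"method": "drive_tool", "body": {
  "commands": [
    [[0, 0, -1, 0, 1], [0, 0, -2.5, 0, 1], [0, 0, -4.5, 0, 1], [0, 0, -7, 0, 1], [0, 0, -9, 0, 1], [0, 0, -11, 0, 1], [0, 0, -11, 0, 1], [0, 0, -11, 0, 1], [0, 0, -11, 0, 1], [0, 0, -11, 0, 1]]
  ]
}}

```text
time_s: 28.22
eef_pos: [0.4736, -0.019, 0.092]
ee_rot: [0.984, 2.977, 0.001]
wrist_force: [1.0, -0.3, -3.7]
finger_gap: 0.402
```

```bash
python3 -c "
from h import *
d,W=wrist('w17',.118,.130,(.474,-.018),.045)
go(.646,-.1243,.09,87.5)"
```

```text
w17 ctr [473.9 -18.3] size [72.2 47.5] ang of first 53.3 zmed 124.5 mean [469.8 -23.8 124.3]
28.2667 [ 0.4736 -0.0189  0.092 ] [9.840e-01 2.977e+00 1.000e-03] [ 0.6  0.6 -2.4] 0.397
q [ 0.78   0.532 -1.077  2.034  0.598  0.923  1.883]
tool axes [[-0.803, 0.596, -0.005], [0.596, 0.803, 0.002], [0.006, -0.001, -1.0]]
yaw now 143.43 SHIFT cm [-20.13   1.81   0.31] spin 0.976
```

Lug is held, but the +10 N during closing suggests the tips reached the table, lower than predicted at this narrow gap. I measure tip height relative to the lug.

```bash
python3 -c "
from h import *
s,M=st()
for n in ('scene','wrist','top'):
    d=get_image(n); W=world(d); P=((W-s['eef_pos']).reshape(-1,3)@M)*1000
    g=d['image'].reshape(-1,3).astype(int).sum(1)
    ok=(d['depth'].ravel()>0)&(abs(P[:,0])>20)&(abs(P[:,0])<34)&(abs(P[:,1])<13)&(W.reshape(-1,3)[:,2]>.04)
    print(n,np.histogram(P[ok][:,2],bins=range(-60,12,4)) if ok.any() else 0)
    if n=='scene':
        uv=(s['eef_pos']-0).copy(); 
        E,K=d['extrinsics'],d['camera_matrix']; c=E[:3,:3]@(s['eef_pos']+[0,0,.02])+E[:3,3]; u,v=int(K[0,0]*c[0]/-c[2]+K[0,2]),int(-K[1,1]*c[1]/-c[2]+K[1,2]); print(u,v)
        cv2.imwrite('pics/s2.png',cv2.resize(d['image'][max(v-70,0):v+50,max(u-80,0):u+80],None,fx=5,fy=5,interpolation=cv2.INTER_CUBIC))
"
```

```text
28.2667 [ 0.4736 -0.0189  0.092 ] [9.840e-01 2.977e+00 1.000e-03] [ 0.6  0.6 -2.4] 0.397
q [ 0.78   0.532 -1.077  2.034  0.598  0.923  1.883]
tool axes [[-0.803, 0.596, -0.005], [0.596, 0.803, 0.002], [0.006, -0.001, -1.0]]
scene (array([ 6, 14, 14, 19, 15, 15, 16, 14,  1,  1,  0,  0,  0,  0,  0,  0,  0]), array([-60, -56, -52, -48, -44, -40, -36, -32, -28, -24, -20, -16, -12,
        -8,  -4,   0,   4,   8]))
302 142
wrist (array([103, 137, 196, 179, 159, 161, 137,  86,  22,   0,   0,   0,   0,
         0,   0,   0,   0]), array([-60, -56, -52, -48, -44, -40, -36, -32, -28, -24, -20, -16, -12,
        -8,  -4,   0,   4,   8]))
top (array([0, 0, 0, 0, 0, 0, 0, 0, 0, 0, 0, 0, 0, 0, 0, 0, 0]), array([-60, -56, -52, -48, -44, -40, -36, -32, -28, -24, -20, -16, -12,
        -8,  -4,   0,   4,   8]))
```

View pics/s2.png

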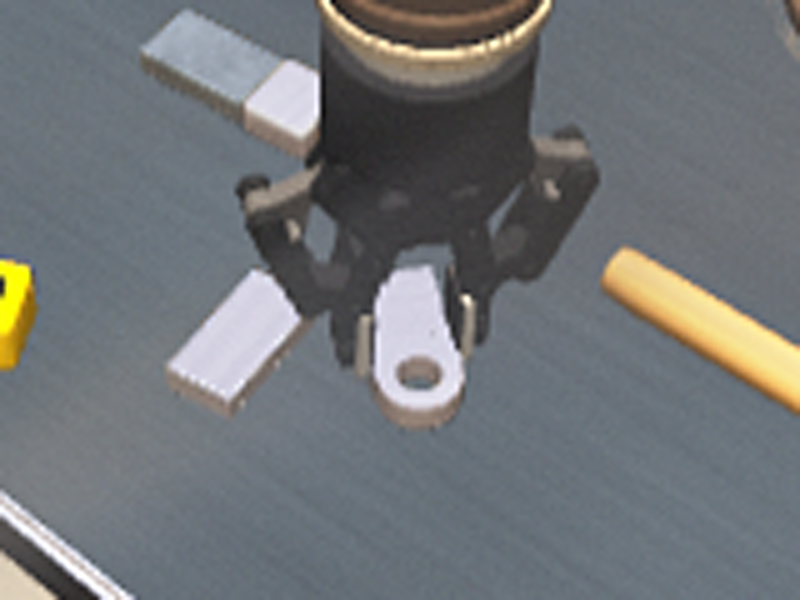

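Fingers' lower ends are ~9 mm above the lug's underside, so the +10 N was the closing pads pressing the lug down; clearance over the nest is fine. Move to the narrow nest.

>>> {"method": "drive_tool", "body": {
  "commands": [
    [[-2, 0.2, 0, 0.1, 1], [-4.5, 0.4, 0, 0.2, 1], [-7, 0.6, 0, 0.3, 1], [-9.5, 0.8, 0, 0.42, 1], [-12, 1, 0, 0.54, 1], [-14.5, 1.3, 0, 0.66, 1], [-17, 1.5, 0, 0.78, 1], [-19, 1.7, 0, 0.9, 1], [-20.2, 1.87, 0, 0.976, 1], [-20.2, 1.87, 0, 0.976, 1]]
  ]
}}

```text
time_s: 29.25
eef_pos: [0.6491, -0.1253, 0.0925]
ee_rot: [2.271, 2.163, 0.006]
wrist_force: [-0.1, -0.9, -2.6]
finger_gap: 0.402
```

```bash
python3 -c "
from h import *
for i in range(4): get_image('wrist')
go(.647,-.1244,.005,87.5)"
```

```text
29.45 [ 0.6464 -0.1228  0.0929] [2.263 2.174 0.005] [ 0.2  0.3 -3.4] 0.398
q [ 0.595  0.692 -0.734  1.593  0.515  1.053  1.248]
tool axes [[0.04, 0.999, -0.0], [0.999, -0.04, 0.005], [0.005, -0.0, -1.0]]
yaw now 87.7 SHIFT cm [-0.15  0.02  8.79] spin 0.004
```

>>> {"method": "drive_tool", "body": {
  "commands": [
    [[-0.1, 0, 1.5, 0.004, 1], [-0.15, 0.02, 3.5, 0.004, 1], [-0.15, 0.02, 5.5, 0.004, 1], [-0.15, 0.02, 7.3, 0.004, 1], [-0.15, 0.02, 8.3, 0.004, 1], [-0.15, 0.02, 8.7, 0.004, 1], [-0.15, 0.02, 8.8, 0.004, 1], [-0.15, 0.02, 8.8, 0.004, 1], [-0.15, 0.02, 8.8, 0.004, 1], [-0.15, 0.02, 8.8, 0.004, 1]]
  ]
}}

```text
time_s: 30.28
eef_pos: [0.6478, -0.1244, 0.0061]
ee_rot: [2.266, 2.168, 0.007]
wrist_force: [-0.2, -0.6, -2.2]
finger_gap: 0.402
```

```bash
python3 -c "
from h import *
d=get_image('wrist'); cv2.imwrite('pics/w18.png',d['image'])
go(.647,-.1244,-.013,87.5)"
```

```text
30.3333 [ 0.6476 -0.1244  0.006 ] [2.266 2.168 0.007] [ 0.1  0.8 -2.7] 0.403
q [ 0.56   0.79  -0.674  1.643  0.594  0.916  1.188]
tool axes [[0.044, 0.999, -0.0], [0.999, -0.044, 0.007], [0.007, -0.001, -1.0]]
yaw now 87.48 SHIFT cm [-0.   -0.08  1.9 ] spin -0.0
```

View pics/w18.png

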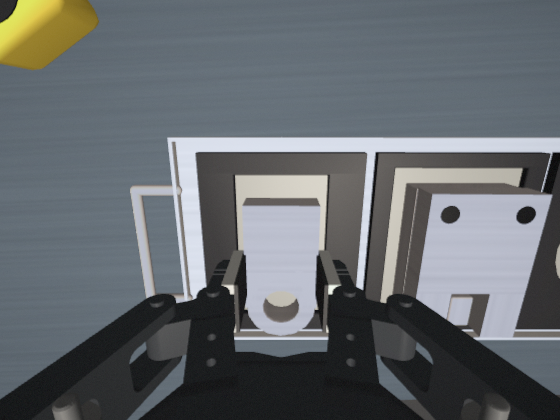

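Lug (244–320 px) is centred over the narrow floor (236–327 px). Lower to contact.

>>> {"method": "drive_tool", "body": {
  "commands": [
    [[0, -0.08, 0.5, 0, 1], [0, -0.08, 0.9, 0, 1], [0, -0.08, 1.2, 0, 1], [0, -0.08, 1.45, 0, 1], [0, -0.08, 1.6, 0, 1], [0, -0.08, 1.7, 0, 1], [0, -0.08, 1.8, 0, 1], [0, -0.08, 1.87, 0, 1], [0, -0.08, 1.92, 0, 1], [0, -0.08, 1.92, 0, 1]]
  ]
}}

```text
time_s: 31.17
eef_pos: [0.647, -0.1244, -0.0129]
ee_rot: [2.266, 2.168, 0.007]
wrist_force: [0.2, -0.5, -0.2]
finger_gap: 0.4
```

Only light contact; another millimetre.

>>> {"method": "drive_tool", "body": {
  "commands": [
    [[0, 0, 0.03, 0, 1], [0, 0, 0.06, 0, 1], [0, 0, 0.1, 0, 1], [0, 0, 0.1, 0, 1], [0, 0, 0.1, 0, 1], [0, 0, 0.1, 0, 1], [0, 0, 0.1, 0, 1], [0, 0, 0.1, 0, 1], [0, 0, 0.1, 0, 1], [0, 0, 0.1, 0, 1]]
  ]
}}

```text
time_s: 32.0
eef_pos: [0.6471, -0.1244, -0.013]
ee_rot: [2.266, 2.168, 0.006]
wrist_force: [-3.3, 0.3, 6.7]
finger_gap: 0.4
```

Firm contact (+6.7 N). Release and rise, moving away so that the top view is clear.

>>> {"method": "drive_tool", "body": {
  "commands": [
    [[0, 0, 0, 0, -0.5], [0, 0, 0, 0, -0.5], [0, 0, 0, 0, -0.5], [0, 0, 0, 0, -0.5], [0, 0, 0, 0, -0.5], [0, 0, -1, 0, -0.5], [0, 0, -3, 0, -0.5], [0, 0, -6, 0, -0.5], [0, 0, -9, 0, -0.5], [0, 0, -12, 0, -0.5]]
  ]
}}

```text
time_s: 32.83
eef_pos: [0.6461, -0.1239, 0.1089]
ee_rot: [2.265, 2.169, 0.007]
wrist_force: [0.3, -0.2, 0.1]
finger_gap: 0.748
```

>>> {"method": "drive_tool", "body": {
  "commands": [
    [[-1, -2, -1, 0, -0.5], [-2, -5, -2, 0, -0.5], [-3, -8, -2, 0, -0.5], [-4, -11, -2, 0, -0.5], [-5, -14, -2, 0, -0.5], [-6, -16, -2, 0, -0.5], [-6, -16, -2, 0, -0.5], [-6, -16, -2, 0, -0.5], [-6, -16, -2, 0, -0.5], [-6, -16, -2, 0, -0.5]]
  ]
}}

```text
time_s: 33.67
eef_pos: [0.4847, -0.1762, 0.1284]
ee_rot: [2.264, 2.169, 0.008]
wrist_force: [-0.2, 0.1, 0.1]
finger_gap: 0.75
```

```bash
python3 - <<'E'
from h import *
st()
for n in("top","scene"):
    d=get_image(n); W=world(d); z=W[...,2]
    for nm,x,y,lo,hi,r in(("lug",.6478,-.1244,.0125,.024,.05),("stack",.6522,-.0265,.029,.041,.055),("sleeve",.6567,.0715,.035,.052,.035),("blank",.4141,.3069,.01,.02,.055),("slug",.573,-.341,.033,.046,.035),("offcut",.447,-.1338,.01,.02,.045)):
        P=W[(np.hypot(W[...,0]-x,W[...,1]-y)<r)&(z>lo)&(z<hi)]
        if len(P)<20: print(n,nm,"none"); continue
        (a,b),(c,e),t=cv2.minAreaRect((P[:,:2]*1000).astype(np.float32)); print(n,nm,np.round([a,b,c,e,t],1),"z",np.round(np.median(P[:,2])*1000,1))
    if n=="scene": cv2.imwrite("pics/s3.png",cv2.resize(d["image"][120:330,140:420],None,fx=2.8,fy=2.8))
E
```

```text
33.6667 [ 0.4847 -0.1762  0.1284] [2.264 2.169 0.008] [-0.2  0.1  0.1] 0.75
q [ 0.911  0.44  -0.832  1.916  0.397  0.949  1.42 ]
tool axes [[0.043, 0.999, -0.0], [0.999, -0.043, 0.008], [0.008, -0.001, -1.0]]
top lug [ 646.9 -127.4   77.9   85.1   37.1] z 19.1
top stack [652.7 -25.5  56.2  80.2  87.1] z 34.1
top sleeve [656.5  72.3  47.9  47.9  65.5] z 43.8
top blank [414.4 306.7  80.1  56.5  50.6] z 15.2
top slug [ 573.4 -343.7   48.8   48.6   46.7] z 40.3
top offcut [ 447.  -133.8   71.7   36.3    7. ] z 14.9
scene lug [ 647.2 -124.1   38.2   73.5   85.9] z 18.1
scene stack [652.1 -25.8  58.2  81.6  86.9] z 33.2
scene sleeve [657.   72.3  49.3  48.3  57.5] z 42.4
scene blank [414.3 306.7  82.1  58.6  50.8] z 13.9
scene slug [ 573.7 -344.8   51.7   48.3   51.2] z 39.2
scene offcut [ 446.9 -134.7   75.2   38.7    7.2] z 14.0
```

All heights match seated parts (lug 19, stack 34, sleeve 44 mm), and the look-alikes haven't moved. A quick lug flatness check, then hand in.

```bash
python3 - <<'E'
from h import *
d=get_image("top"); W=world(d); P=W[(abs(W[...,0]-.6472)<.028)&(abs(W[...,1]+.1243)<.013)]; P=P[abs(P[:,2]-.019)<.004]
c=np.linalg.lstsq(np.c_[P[:,:2]-P[:,:2].mean(0),np.ones(len(P))],P[:,2],rcond=None)[0]; print(len(P),np.round(c,4))
if abs(c[:2]).max()<.04: print(job_done())
E
```

```text
165 [ 0.     -0.0118  0.019 ]
the job is handed in; nothing more can be done
None
```

The kit is complete and handed in at about 34 s of the 112 s allowed. I placed the parts in the order asked, each set down under control rather than dropped, then moved the arm clear.

| Part | Centre (mm) | Top height measured (mm) | Top height expected (mm) |
|---|---|---|---|
| Ground plate, key up, wide nest | 652.7, −26.1 | 19.6 | 19 |
| Foot plate, notch over key, on top of it | 652.7, −25.5 | 34.1 | 34 |
| Sleeve, upright, round nest | 656.5, 72.3 | 43.8 | 44 |
| Lug, narrow nest | 647.2, −124.1 | 19.1 | 19 |

- **Flatness:** the foot plate's tilt was under 0.1°. The lug's fitted slope was 0.7° across its width, which I take as depth noise because its height is right.
- **Look-alikes:** the blank plate, slug and offcut were still within about 2 mm of their first measured positions. The pink piece was not touched.

Some checks disagreed or failed:
- **Fingertip position:** the open fingertips sat about 37 mm behind the reported TCP, against the 13 mm I expected from the description. I worked from the measured value.
- **Lug grip:** the closing fingers pressed the lug onto the table with about 10 N.
- **Lug outline:** the top camera's final outline was spoiled by stray points, so its centre comes from the scene camera.
- **Last picture:** it could not be viewed because the picture limit was reached, so the final check rests on depth measurements only.

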